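Latch the fuse carrier that has sprung up

ROBOT

A 6-joint arm with a two-finger parallel gripper is mounted at the origin on a cart in front of the work surface, level with it; the furniture and walls round the work are solid. World frame = base frame: x ahead of the robot, y to its left, z up, the work surface at z = 0. Lengths are in m, angles in rad, forces in N, time in s.
With the tool pointing down it reaches from about 0.275 to 0.975 m from the base axis. Payload 8.4 kg.
Tool frame: the origin (TCP) lies between the finger pads; the fingertips stand 22 mm ahead of it and the grasp point (between the pads) lies 3 mm ahead of it; z points along the fingers, y is the line along which they close (so a half turn about z gives the same grasp; the last joint's range is limited). The gripper opens to 92 mm and grips with 3 to 60 N. Pads are 20 mm wide; open, the fingers measure 128 mm over their backs; the gripper's body (75 mm by 189 mm) begins 69 mm behind the grasp point.
Start: joints at [1.151, 0.353, 1.633, -0, 1.155, -0.002], TCP at [0.254, 0.571, 0.215] pointing down, gripper open.
Joint ranges: [-2.63, 2.63], [-0.92, 2.1], [0.06, 2.66], [-1.3, 4.44], [0, 2.69], [-3.02, 3.02]. Speed limits (rad/s): [2.22, 2.22, 2.79, 3.14, 3.14, 3.14].

INTERFACE

Orientations are given as a 3x3 rotation matrix whose columns are the frame's x, y, z axes.
In Python, from station import manip, grab_frame, get_calibration gives the robot as it stands.
- The arm moves only by the tool send_rows, never from a script. Its argument "targets" is text: rows parted by semicolons, each of 7 numbers parted by spaces: the turn, a rotation vector about the tool's x, y, z scaled (see below), then the shift along the tool's x, y, z scaled (see below), then the gripper command: -1 is fully open, 1 is shut, values between are in proportion. In form: wx wy wz dx dy dz gripper; .... A call has 1 to 12 rows; each row is the pose to reach, as a shift and turn from the pose commanded when the call began, along the tool's axes at that moment, turning the shorter way round; what a row does not reach only later rows make up. The controller multiplies each number of a shift by 0.2 m and each number of a turn by 180 degrees. A row lasts 1/12 s, in which the tool goes at most 41.7 mm and 7.16 degrees, less where a joint would pass 70% of its speed; a pose out of reach is approached as far as the arm can. A call with a number of a shift or a turn outside -1 to 1 is refused whole. A call with a gripper value outside its range is refused whole. The fingers move at their own pace and stop on an object; "force" is the grip in N (left out, the last holds). Time passes only in rows, so rows that repeat a pose let the fingers close. It gives the time, the measured TCP pose, the force, the opening and the grip force at its end, in the units of the state.
- manip.get_state(): the state, without advancing time (a new reading comes with each control period).
- grab_frame(name): name is "scene" or "top"; returns the picture (420x560x3 uint8, blue, green, red); there is no depth.
- get_calibration(name): a dict with "mtx" (3x3 intrinsics, pixels), "position" and "rotation" of the camera in the world. Camera axes: x right, y down, z forward; pixel columns grow to the right and rows downward; lengths in m; the calibration is good to about 2 mm. A picture is of the moment at which its call begins. get_calibration takes no time and is no camera call.
- manip.finish_job(): hands the job in; it is judged then, once.
The state is a dict: "t": time; "joint_positions": joint angles; "joint_velocities": joint speeds; "joint_efforts": joint torques, N m; "ee_pos": TCP position; "tcp_rot": TCP orientation; "wrist_force": force on the tool from outside, world axes, zero at the start; "torque": the same for the moment, N m; "width": finger opening in m; "finger_force": force on a finger pad.
Only numpy, scipy, OpenCV 4.12 (cv2) and the standard library are available. Lean on these libraries where they do the work, as an engineer would, in place of code of your own. Each camera call takes 0.05 s, during which the arm holds its last target. There are 200 camera calls.

TASK

Three bayonet fuse holders are screwed to the bench and one of their black carriers has sprung up out of its latch, so that it stands higher than the other two. Push that carrier straight down against its spring, then turn it clockwise (seen from above) as far as its notch, about 60 degrees, and let it spring back up so that it latches. Leave the two latched carriers as they are.

Things in the scene. Friction and masses are not known exactly. Their poses are not given: they have to be found in the camera images.
- handle_1 (a point): The carrier that has sprung up: black round upright plug, 50 mm in diameter, with a grey grip bar across its flat top (48 long, 18 wide, 30 tall). This point: middle of the bar's top face, 116 mm above the bench while up. x runs along the bar, y across it, z up; they turn with it. It is captive in its holder. Two pins, in line with the bar, run in J-shaped slots of the holder's collar.
- holder_1: That carrier's holder, fixed: dark steel base 96 (x) x 70 (y) x 8 mm with an aluminium collar, 66 mm in diameter, whose rim is 57 mm above the bench. Origin: middle of the underside, on the carrier's axis. While the carrier is up, its bar lies along the base's long side (x).
- carrier_1_press (a joint): How far it is pushed down, m: 0 fully up, 0.024 bottomed. A spring lifts it (net 3 N at 0, 11 N at the bottom). It can turn only when pushed deeper than 0.017: hold it between 0.019 and the bottom while turning. Latched, it stands at about 0.009, so it rises 8 mm or more when let go in the notch.
- carrier_1_turn (a joint): How far it is turned clockwise seen from above, rad: about 0 while up, stop at 1.22 (70 degrees). The notch lets the pins rise anywhere from 0.90 to the stop; let go there and it springs up and is latched. Turning takes under 0.2 N m.
- handle_2 (a point): Grey grip bar of a carrier already latched, in an identical holder: a point on the bar's top face, on its centre line, 20 mm from the bar's middle (x along the bar, z up). The bar's top is 107 mm above the bench, 9 mm lower than the sprung one, and stands at about 60 degrees to its base's long side. Not to be disturbed.
- handle_3 (a point): The same point on the second latched carrier, in a third identical holder. Not to be disturbed.

How it is judged:
On the way:
1. the sprung carrier is pushed down at least 16.5 mm, before it is turned (still within 0.2 rad of its start) (value of joint carrier_1_press above 0.0165 m and value of joint carrier_1_turn below 0.2 rad).
At the end, for the whole second after the job is handed in: The sprung carrier is latched: turned at least 0.85 rad (49 degrees) clockwise and sprung back up into its notch, 6 to 13 mm below its fully raised height; the bars of the two other carriers are within 8 mm of where they were (value of joint carrier_1_turn above 0.85 rad and value of joint carrier_1_press between 0.006 and 0.013 m and distance of each of handle_2, handle_3 from where it was at the start of the episode below 0.008 m); the robot touches nothing.
It fails at once if a latched carrier is pushed or turned out of place by more than 12 mm (distance of any of handle_2, handle_3 from where it was at the start of the episode above 0.012 m).
It also fails if it takes over 29 s, if anything falls off the work surface, if the arm or the gripper's body presses on something with over 40 N, if the wrist force passes 120 N, or if a joint passes its speed limit or range.

## Working session

There is one attempt and no reset: what is moved stays moved. The work goes in short steps, Python scripts to look and compute and a tool call to move; the robot and the scene stay as the last step left them, time stands still between calls to the robot, and variables do not carry over. Pictures are saved under pics/ and viewed, at most 10 in all, crops included, and the job is handed in when it is done.

Besides the shell and the picture viewer there is one more tool, called after "Request:" as name(argument=value, ...) on one line, values as JSON. send_rows: Moves the arm, as the interface text tells. Its arguments: {"type":"object","properties":{"targets":{"type":"string"},"force":{"type":"number"}},"required":["targets"]}

```bash
mkdir -p pics; python3 - <<'E'
from station import manip, grab_frame, get_calibration
import cv2
for n in("scene","top"):
    cv2.imwrite(f"pics/{n}0.png",grab_frame(n)); c=get_calibration(n); print(n,c)
s=manip.get_state();print(s)
E
```

```text
scene {'mtx': array([[411.64718674,   0.        , 275.14620959],
       [  0.        , 411.64718674, 212.32483877],
       [  0.        ,   0.        ,   1.        ]]), 'position': array([ 0.02207077, -0.13951133,  0.72428667]), 'rotation': array([[ 0.49809596, -0.64270995,  0.58208619],
       [-0.86710353, -0.36480928,  0.33918382],
       [-0.00564637, -0.67367508, -0.73900609]])}
top {'mtx': array([[513.40774951,   0.        , 280.57944521],
       [  0.        , 513.40774951, 207.26913197],
       [  0.        ,   0.        ,   1.        ]]), 'position': array([0.43305161, 0.1685922 , 0.92888065]), 'rotation': array([[ 0.00862906, -0.99720053,  0.07427416],
       [-0.99991732, -0.00931298, -0.00886659],
       [ 0.00953348, -0.07419151, -0.99719844]])}
{'t': 0.1, 'joint_positions': array([ 1.15059492e+00,  3.53584628e-01,  1.63404469e+00,  1.23555285e-05,
        1.15520299e+00, -2.39496287e-03]), 'joint_velocities': array([ 5.09923350e-04, -8.39593225e-04, -3.39139664e-03,  1.23079006e-05,
       -9.54688240e-04, -8.90888574e-04]), 'joint_efforts': array([ 1.80339059e-03, -5.94908774e+01, -3.34927118e+01,  7.00877700e-02,
        1.85355922e-02, -3.93443588e-05]), 'ee_pos': array([0.25341201, 0.57083997, 0.21484163]), 'tcp_rot': array([[-9.13979158e-01,  4.05760807e-01, -5.16029476e-04],
       [ 4.05761135e-01,  9.13978463e-01, -1.12719942e-03],
       [ 1.42664810e-05, -1.23962148e-03, -9.99999232e-01]]), 'wrist_force': array([ 0.52921743, -0.6695431 ,  0.96209301]), 'torque': array([-0.0107005 ,  0.04309946,  0.0409546 ]), 'finger_force': 0.0, 'width': 0.09197175551700033}
```

View pics/top0.png

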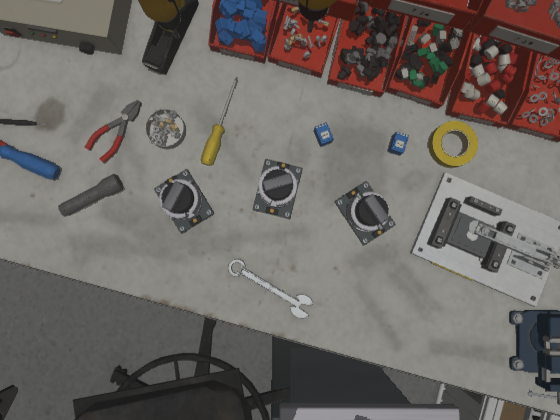

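View pics/scene0.png

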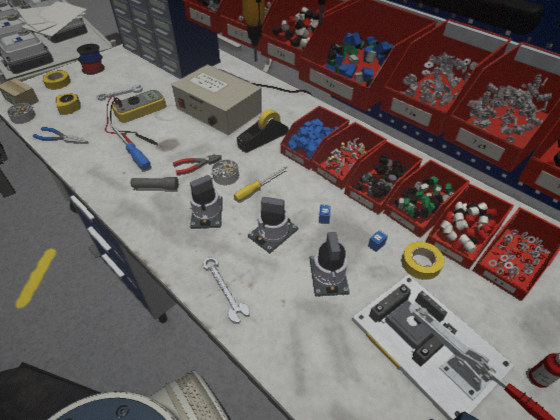

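The top view shows three holders at about (183,200), (277,187) and (366,211). I'll enlarge them to see which bar lies along its base's long side.

```bash
python3 - <<'E'
import cv2,numpy as np
a=cv2.imread("pics/top0.png");b=cv2.imread("pics/scene0.png")
cs=[a[160:250,x-45:x+45] for x in(183,277,366)]
ds=[b[y-45:y+45,x-45:x+45] for x,y in((205,200),(272,220),(332,262))]
f=lambda l:np.hstack([cv2.resize(c,(264,264),interpolation=3) for c in l])
cv2.imwrite("pics/c1.png",cv2.convertScaleAbs(np.vstack([f(cs),f(ds)]),alpha=1.5))
E
```

```text
(no output)
```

View pics/c1.png

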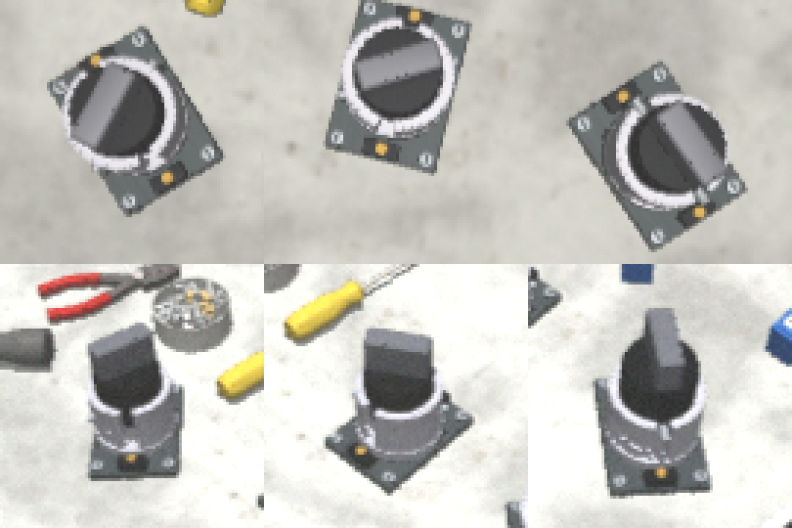

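The sprung carrier is the right one, with its bar along the base's long side. The base corners are near (335,202), (366,181), (395,224) and (365,245) in the top image, and the bar's middle is near (377,211).

```bash
cat > h.py <<'E'
import numpy as np,cv2
from station import manip, grab_frame, get_calibration
def ray(cam,uv,z):
    c=get_calibration(cam);uv=np.atleast_2d(uv).astype(float)
    d=(np.c_[uv,np.ones(len(uv))]@np.linalg.inv(c["mtx"]).T)@c["rotation"].T
    p=c["position"];return p+d*((z-p[2])/d[:,2])[:,None]
E
python3 - <<'E'
from h import *
crop=np.array([[40,123],[132,62],[218,188],[128,250]])/2.933+[321,160]
P=ray("top",crop,.008);print(P.round(4),P.mean(0).round(4))
print(np.linalg.norm(np.diff(P,axis=0),axis=1))
e=(P[2]-P[1]+P[3]-P[0])[:2];print("base long ang",np.degrees(np.arctan2(e[1],e[0])))
a=cv2.imread("pics/top0.png")[160:250,321:411]
g=a.astype(int);m=((g.mean(2)>70)&(g.mean(2)<112)&(g.max(2)-g.min(2)<25)).astype(np.uint8)
print(g[211-160,377-321],g[215-160,381-321],g[215-160,370-321])
for L in(60,70,80):
  m=((g.mean(2)>L)&(g.mean(2)<120)).astype(np.uint8)
  m[:, :30]=0
  m=cv2.morphologyEx(m,cv2.MORPH_OPEN,np.ones((3,3)))
  n,l,s,c=cv2.connectedComponentsWithStats(m)
  k=l[51,56]
  if k==0: continue
  pts=np.argwhere(l==k)[:,::-1].astype(np.float32)
  r=cv2.minAreaRect(pts);print(L,s[k],c[k]+[321,160],r)
  W=ray("top",np.vstack([cv2.boxPoints(r)+[321,160],np.array(r[0])+[321,160]]),.116);print(W.round(4))
# scene view: bar top mid
E
```

```text
[[ 0.5122  0.0631  0.008 ]
 [ 0.5505  0.0063  0.008 ]
 [ 0.4732 -0.0462  0.008 ]
 [ 0.4348  0.0092  0.008 ]] [0.4927 0.0081 0.008 ]
[0.06845647 0.09340624 0.06739784]
base long ang -145.46394910918477
[107 104 104] [104 101 101] [51 50 50]
60 [ 44  34  28  37 404] [378.56683168 211.41831683] ((58.5300407409668, 51.67382049560547), (39.43833541870117, 13.561022758483887), 58.392494201660156)
[[ 0.5089  0.0296  0.116 ]
 [ 0.5205  0.0111  0.116 ]
 [ 0.4672 -0.0215  0.116 ]
 [ 0.4558 -0.0031  0.116 ]
 [ 0.488   0.004   0.116 ]]
70 [ 45  34  23  29 291] [376.62886598 208.32302405] ((55.691280364990234, 48.416107177734375), (30.803123474121094, 10.486167907714844), 55.00798034667969)
[[ 0.5083  0.0294  0.116 ]
 [ 0.5181  0.0156  0.116 ]
 [ 0.4781 -0.0123  0.116 ]
 [ 0.4684  0.0014  0.116 ]
 [ 0.4932  0.0085  0.116 ]]
80 [ 45  34  22  28 271] [376.59778598 208.22140221] ((55.80768966674805, 48.4615364074707), (30.508512496948242, 9.707253456115723), 56.3099365234375)
[[ 0.5089  0.0282  0.116 ]
 [ 0.5176  0.0152  0.116 ]
 [ 0.4774 -0.0115  0.116 ]
 [ 0.4687  0.0014  0.116 ]
 [ 0.4931  0.0083  0.116 ]]
```

Request:
send_rows(targets="0 0 0 -1 -0.93 0 -1;0 0 0 -1 -0.93 0 -1;0 0 0 -1 -0.93 0 -1;0 0 0 -1 -0.93 0 -1;0 0 0 -1 -0.93 0 -1;0 0 0 -1 -0.93 0 -1;0 0 0 -1 -0.93 0 -1;0 0 0 -1 -0.93 0 -1;0 0 0 -1 -0.93 0 -1")

```text
t: 0.85
ee_pos: [0.3613, 0.3192, 0.2155]
tcp_rot: [[-0.913, 0.408, -0.0], [0.408, 0.913, 0.0], [0.0, 0.0, -1.0]]
wrist_force: [0.6, 0.0, -0.7]
width: 0.092
finger_force: 0.0
```

Request:
send_rows(targets="0 0 0 -1 -0.93 0 -1;0 0 0 -1 -0.93 0 -1;0 0 0 -1 -0.93 0 -1;0 0 0 -1 -0.93 0 -1;0 0 0 -1 -0.93 0 -1;0 0 0 -1 -0.93 0 -1;0 0 0 -1 -0.93 0 -1;0 0 0 -1 -0.93 0 -1;0 0 0 -1 -0.93 0 -1")

```text
t: 1.6
ee_pos: [0.4687, 0.0691, 0.2152]
tcp_rot: [[-0.913, 0.407, -0.0], [0.407, 0.913, 0.0], [0.001, 0.0, -1.0]]
wrist_force: [0.0, 0.8, 0.3]
width: 0.0921
finger_force: 0.0
```

Request:
send_rows(targets="0 0 -0.325 -0.238 -0.225 0.15 -1;0 0 -0.325 -0.238 -0.225 0.15 -1;0 0 -0.325 -0.238 -0.225 0.15 -1;0 0 -0.325 -0.238 -0.225 0.15 -1;0 0 -0.325 -0.238 -0.225 0.15 -1;0 0 -0.325 -0.238 -0.225 0.15 -1;0 0 -0.325 -0.238 -0.225 0.15 -1;0 0 -0.325 -0.238 -0.225 0.15 -1;0 0 -0.325 -0.238 -0.225 0.15 -1;0 0 -0.325 -0.238 -0.225 0.15 -1;0 0 -0.325 -0.238 -0.225 0.15 -1")

```text
t: 2.52
ee_pos: [0.4934, 0.0102, 0.1854]
tcp_rot: [[-0.823, -0.567, -0.0], [-0.567, 0.823, 0.0], [0.0, 0.0, -1.0]]
wrist_force: [-0.4, 0.8, 0.5]
width: 0.092
finger_force: 0.0
```

```bash
python3 - <<'E'
from h import *
s=manip.get_state();print(s["t"],s["ee_pos"],s["tcp_rot"],s["joint_positions"])
R=s["tcp_rot"];u=np.array([np.cos(np.radians(34.5)),np.sin(np.radians(34.5)),0])
d=np.array([.493,.008,.112])-s["ee_pos"];print("shift units",(R.T@d)/.2,"bar in tool",R.T@u)
a=grab_frame("top")[130:280,260:460];b=grab_frame("scene")[140:330,220:420]
cv2.imwrite("pics/c2.png",np.hstack([cv2.resize(a,(400,300)),cv2.resize(b,(400,380))[:300]]))
E
```

```text
2.5167 [0.49338496 0.0101759  0.18536267] [[-8.23410811e-01 -5.67445630e-01 -3.05671797e-04]
 [-5.67445711e-01  8.23410729e-01  3.68456494e-04]
 [ 4.26144098e-05  4.76843211e-04 -9.99999885e-01]] [ 1.73106817e-02  1.82677633e-01  1.93952587e+00  4.38634489e-04
  1.01968844e+00 -2.15711582e+00]
shift units [ 0.00774277 -0.00804098  0.36680988] bar in tool [-9.99999203e-01 -1.26183189e-03 -4.32160767e-05]
```

View pics/c2.png

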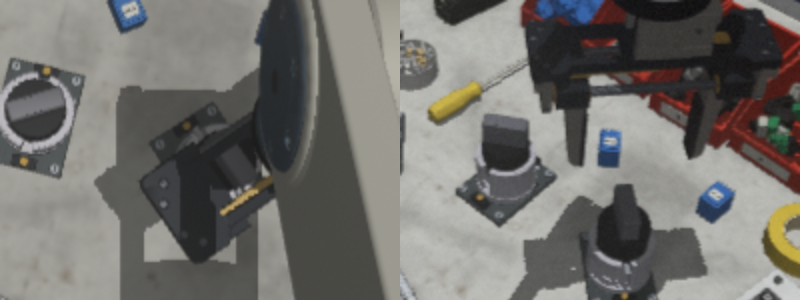

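The gripper straddles the bar: the fingers are at crop (575,160) and (692,155) with the bar between them. I'll descend, then close.

Request:
send_rows(targets="0 0 0 0.008 -0.008 0.1 -1;0 0 0 0.008 -0.008 0.2 -1;0 0 0 0.008 -0.008 0.28 -1;0 0 0 0.008 -0.008 0.34 -1;0 0 0 0.008 -0.008 0.365 -1;0 0 0 0.008 -0.008 0.365 -1;0 0 0 0.008 -0.008 0.365 -1")

```text
t: 3.2
ee_pos: [0.4932, 0.0065, 0.1127]
tcp_rot: [[-0.824, -0.567, -0.0], [-0.567, 0.824, 0.0], [0.0, 0.0, -1.0]]
wrist_force: [0.0, 0.1, 0.7]
width: 0.092
finger_force: 0.0
```

Request:
send_rows(targets="0 0 0 0 0 0 0.2;0 0 0 0 0 0 0.5;0 0 0 0 0 0 0.6;0 0 0 0 0 0 0.8;0 0 0 0 0 0 1;0 0 0 0 0 0 1;0 0 0 0 0 0 1;0 0 0 0 0 0 1;0 0 0 0 0 0 1;0 0 0 0 0 0 1", force=35)

```text
t: 4.03
ee_pos: [0.4931, 0.0063, 0.1125]
tcp_rot: [[-0.824, -0.567, -0.0], [-0.567, 0.824, -0.0], [0.0, 0.0, -1.0]]
wrist_force: [-0.5, -0.3, 0.6]
width: 0.0274
finger_force: 0.0
```

Request:
send_rows(targets="0 0 0 0 0 0 1;0 0 0 0 0 0 1;0 0 0 0 0 0 1;0 0 0 0 0 0 1;0 0 0 0 0 0 1;0 0 0 0 0 0 1")

```text
t: 4.53
ee_pos: [0.4929, 0.0065, 0.1125]
tcp_rot: [[-0.824, -0.567, -0.0], [-0.567, 0.824, 0.0], [0.0, 0.0, -1.0]]
wrist_force: [-3.0, 2.7, 2.4]
width: 0.0171
finger_force: 35.0
```

Gripped with little side force. Now I'll press down 21.5 mm.

Request:
send_rows(targets="0 0 0 0 0.004 0.02 1;0 0 0 0 0.004 0.04 1;0 0 0 0 0.004 0.06 1;0 0 0 0 0.004 0.08 1;0 0 0 0 0.004 0.095 1;0 0 0 0 0.004 0.108 1;0 0 0 0 0.004 0.108 1;0 0 0 0 0.004 0.108 1;0 0 0 0 0.004 0.108 1")

```text
t: 5.28
ee_pos: [0.493, 0.0068, 0.0911]
tcp_rot: [[-0.823, -0.567, 0.001], [-0.567, 0.823, -0.0], [-0.0, -0.001, -1.0]]
wrist_force: [-3.4, 1.4, 10.6]
width: 0.0174
finger_force: 35.0
```

The vertical force of about 10 N matches a press of about 21 mm, so the grip isn't slipping. Next I'll turn it 62° clockwise.

Request:
send_rows(targets="0 0 0.03 0 0 0 1;0 0 0.06 0 0 0 1;0 0 0.09 0 0 0 1;0 0 0.12 0 0 0 1;0 0 0.15 0 0 0 1;0 0 0.18 0 0 0 1;0 0 0.21 0 0 0 1;0 0 0.24 0 0 0 1;0 0 0.27 0 0 0 1;0 0 0.3 0 0 0 1;0 0 0.33 0 0 0 1;0 0 0.345 0 0 0 1")

```text
t: 6.28
ee_pos: [0.4929, 0.0082, 0.0911]
tcp_rot: [[-0.884, 0.468, 0.001], [0.468, 0.884, 0.002], [0.001, 0.002, -1.0]]
wrist_force: [-2.6, 10.7, 10.0]
width: 0.0172
finger_force: 35.1
```

Request:
send_rows(targets="0 0 0 0 0 0 1;0 0 0 0 0 0 1;0 0 0 0 0 0 1")

```text
t: 6.53
ee_pos: [0.4929, 0.0082, 0.0911]
tcp_rot: [[-0.886, 0.463, 0.0], [0.463, 0.886, 0.002], [0.001, 0.002, -1.0]]
wrist_force: [-4.2, 10.2, 9.3]
width: 0.0169
finger_force: 35.1
```

```bash
python3 - <<'E'
from h import *
s=manip.get_state();print(s["ee_pos"],s["wrist_force"],s["torque"],s["width"])
b=grab_frame("scene")[190:310,270:400];cv2.imwrite("pics/c3.png",cv2.resize(b,(650,600)))
E
```

```text
[0.49285378 0.00817132 0.0910624 ] [-4.22845084 10.20153438  9.27664522] [2.05599558 0.65720727 0.04081719] 0.01694786409789795
```

View pics/c3.png

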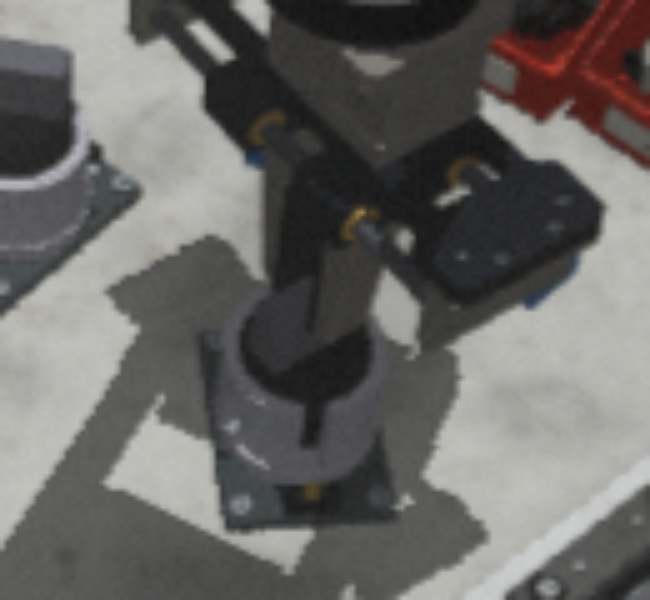

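The bar has turned to about 62° and the shaft is still down. I'll let it rise about 10 mm in the grip, then open.

Request:
send_rows(targets="0 0 0 0 0.006 -0.01 1;0 0 0 0 0.006 -0.02 1;0 0 0 0 0.006 -0.03 1;0 0 0 0 0.006 -0.04 1;0 0 0 0 0.006 -0.05 1;0 0 0 0 0.006 -0.055 1;0 0 0 0 0.006 -0.055 1;0 0 0 0 0.006 -0.055 1")

```text
t: 7.25
ee_pos: [0.4928, 0.0087, 0.1017]
tcp_rot: [[-0.886, 0.463, -0.001], [0.463, 0.886, 0.001], [0.001, 0.001, -1.0]]
wrist_force: [-3.9, 6.4, 7.0]
width: 0.017
finger_force: 35.0
```

Request:
send_rows(targets="0 0 0 0 0 0 0.6;0 0 0 0 0 0 0.5;0 0 0 0 0 0 0.4;0 0 0 0 0 0 0.2;0 0 0 0 0 0 0;0 0 0 0 0 0 -0.3;0 0 0 0 0 0 -1;0 0 0 0 0 0 -1;0 0 0 0 0 0 -1;0 0 0 0 0 0 -1;0 0 0 0 0 0 -1;0 0 0 0 0 0 -1")

```text
t: 8.25
ee_pos: [0.4932, 0.008, 0.1019]
tcp_rot: [[-0.887, 0.462, 0.0], [0.462, 0.887, -0.0], [-0.0, 0.0, -1.0]]
wrist_force: [0.0, -1.0, 0.3]
width: 0.0858
finger_force: 0.0
```

Request:
send_rows(targets="0 0 0 0 0 -0.1 -1;0 0 0 0 0 -0.25 -1;0 0 0 0 0 -0.4 -1;0 0 0 0 0 -0.6 -1;0 0 0 0 0 -0.8 -1;0 0 0 0 0 -0.8 -1;0 0 0 0 0 -0.8 -1;0 0 0 0 0 -0.8 -1")

```text
t: 8.92
ee_pos: [0.4928, 0.008, 0.2614]
tcp_rot: [[-0.887, 0.462, -0.0], [0.462, 0.887, -0.0], [0.0, -0.0, -1.0]]
wrist_force: [-0.3, 0.9, -0.6]
width: 0.0913
finger_force: 0.0
```

Request:
send_rows(targets="0 0 0 0.9 0 0 -1;0 0 0 0.9 0 0 -1;0 0 0 0.9 0 0 -1;0 0 0 0.9 0 0 -1;0 0 0 0.9 0 0 -1;0 0 0 0.9 0 0 -1;0 0 0 0.9 0 0 -1;0 0 0 0.9 0 0 -1")

```text
t: 9.58
ee_pos: [0.3341, 0.091, 0.2613]
tcp_rot: [[-0.887, 0.462, -0.001], [0.462, 0.887, -0.001], [0.0, -0.001, -1.0]]
wrist_force: [0.3, 0.2, 0.0]
width: 0.092
finger_force: 0.0
```

```bash
python3 - <<'E'
from h import *
s=manip.get_state();print(s["t"],s["ee_pos"],s["wrist_force"],s["width"])
a=grab_frame("top")[160:260,316:416];b=grab_frame("scene")[200:320,270:390];cv2.imwrite("pics/c4.png",np.hstack([cv2.resize(a,(400,400)),cv2.resize(b,(400,400))]))
E
```

```text
9.5833 [0.33407292 0.09097754 0.26129557] [0.30168675 0.15713482 0.01696245] 0.09203738504612885
```

View pics/c4.png

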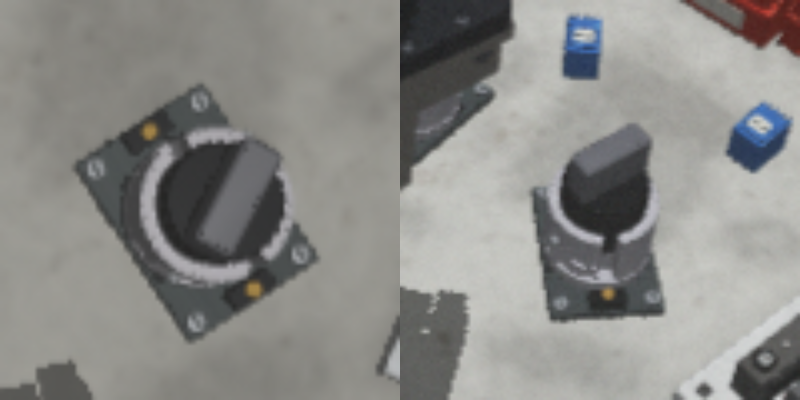

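The bar now stands at about 60° to the base. Its top middle is near (376,208.8) in the top view and (334,245) in the scene view. I'll check its height by two-view triangulation.

```bash
python3 - <<'E'
from h import *
# top-face middle: top crop (240,193)/4 ; scene crop (610,149): mean of top-face corners
for z in(.097,.102,.107,.112):
    print(z,ray("scene",[270+211*.3,200+149*.3],z)[0][:2].round(4),ray("top",[316+60,160+48.3],z)[0][:2].round(4))
E
```

```text
0.097 [0.4983 0.0092] [0.4948 0.0059]
0.102 [0.4945 0.0081] [0.4944 0.0069]
0.107 [0.4907 0.0069] [0.494  0.0078]
0.112 [0.4869 0.0057] [0.4937 0.0088]
```

The heights agree to within measuring error: about 105 mm from the images. The upward force of 7 N while held also matches a press of about 10 mm, inside the notch. I'll hand it in.

```bash
python3 -c "
from station import manip;print(manip.finish_job())"
```

```text
the job is handed in; nothing more can be done
None
```

I pushed the sprung carrier down about 21 mm, turned it about 62° clockwise and let it spring back up. By camera and force readings it is latched in its notch. The arm went nowhere near the other two carriers below a safe height, and the job is handed in (no verdict came back).

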